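Clamp a brass bracket in the drilling jig

ROBOT

A 6-joint arm with a two-finger parallel gripper is mounted at the origin on the work surface. World frame = base frame: x ahead of the robot, y to its left, z up, the work surface at z = 0. Lengths are in m, angles in rad, forces in N, time in s.
With the tool pointing down it reaches from about 0.15 to 0.775 m from the base axis. Payload 6.1 kg.
Tool frame: the origin (TCP) lies at the very end of the fingers, on their centre line; the grasp point (between the pads) lies 19 mm behind it (manip.grip_depth is the distance from the TCP to the grasp point, in m); z points along the fingers, y is the direction in which the jaws open and shut (so a half turn about z gives the same grasp; the last joint's range is limited). The gripper opens to 85 mm and grips with 20 to 120 N. Pads are 22 mm wide; open, the fingers measure 114 mm over their backs; the gripper's body (76 mm by 85 mm) begins 54 mm behind the grasp point. The pads swing forward as they close: fully open they stand 13 mm farther back than shut.
Start: joints at [0, 0.126, -0.04, 1.405, 0, 1.571], TCP at [0.525, -0, 0.231] pointing down, gripper open.
Joint ranges: [-2.72, 2.72], [-0.95, 1.95], [-1.27, 1.35], [-1.78, 2.02], [-1.46, 1.47], [-3.14, 3.14]. Speed limits (rad/s): [2.39, 2.39, 3.01, 3.14, 3.14, 3.14].

INTERFACE

Orientations are given as a unit quaternion [x, y, z, w].
In Python, from plant import manip gives the robot as it stands.
- The arm moves only by the tool carry_out, never from a script. Its argument "moves" is a list of rows, each an object with "delta_pos": the shift along the tool's x, y, z in units of 400 mm (1.0 is 400 mm), a list of three; "turn": the turn about the tool's z in units of 180 degrees (1.0 is 180 degrees). In form: [{"delta_pos": [tx, ty, tz], "turn": turn}, ...]. A call has 1 to 8 rows; each row is the pose to reach, as a shift and turn from the pose commanded when the call began, along the tool's axes at that moment, turning the shorter way round; what a row does not reach only later rows make up. A row lasts 1/10 s, in which the tool goes at most 50 mm and 8.59 degrees, less where a joint would pass 70% of its speed; a pose out of reach is approached as far as the arm can. A call with a number of a shift or a turn outside -1 to 1 is refused whole. A call with a gripper value outside its range is refused whole. "grip" is the gripper's target within -1 to 1 (shut at 1, half-way at 0, fully open at -1), set as the call begins (left out, the last holds). The fingers move at their own pace and stop on an object; "squeeze" is the grip in N (left out, the last holds). Time passes only in rows, so rows that repeat a pose let the fingers close. It gives the time, the measured TCP pose, the force and the opening at its end, in the units of the state.
- manip.state(): the state, without advancing time (a new reading comes with each control period).
- manip.read_camera(name): name is "scene" or "side" or "wrist"; returns (picture, depth): 480x640x3 uint8, blue, green, red; 480x640 float32, m along the optical axis (not along the pixel's ray), 0 where there is no reading.
- manip.calibration(name): a dict with "K" (3x3 intrinsics, pixels), "distortion" ([k1, k2, p1, p2, k3] as OpenCV has them; the pictures are not rectified), "R" (3x3) and "t" (3): a world point X has camera coordinates R X + t; the wrist camera has in their place "mount" (4x4, takes a point from camera to tool coordinates, whose origin is the TCP and whose axes are the flange's). Camera axes: x right, y down, z forward; pixel columns grow to the right and rows downward; lengths in m; the calibration is good to about 2 mm. A picture is of the moment at which its call begins: read the wrist's pose just before it. calibration takes no time and is no camera call.
- manip.job_done(): hands the job in, once; it reports no verdict.
The state is a dict: "time_s": time; "q": joint angles; "joint_velocities": joint speeds; "joint_efforts": joint torques, N m; "position": TCP position; "tool_rot": TCP orientation; "contact_force": force on the tool from outside, world axes, zero at the start; "ft_torque": the same for the moment, N m; "opening": finger opening in m.
Only numpy, scipy, OpenCV 4.12 (cv2) and the standard library are available. Lean on these libraries where they do the work, as an engineer would, in place of code of your own. Each camera call takes 0.05 s, during which the arm holds its last target. There are 200 camera calls.

TASK

Clamp the brass bracket in the drilling jig: slide its flat foot along the bed, between the guides and under the clamp screw, until its front end rests gently against the end stop. Then turn the black crank knob clockwise until you feel the screw bite, give it a quarter turn more but no further, and let go; leave the other things on the desk where they are.

Things in the scene. Friction and masses are not known exactly. Their poses are not given: they have to be found in the camera images.
- bracket: Loose brass bracket, about 0.42 kg: a flat foot 140 x 40 x 8 mm with one upright fin near its rear end. Origin: centre of the foot's underside; x along the foot towards the front end (without the fin), z up. The fin is centred at x = -56 mm, 26 mm long (x), 10 mm thick (y), and rises to z = 45 mm: pinch it across its thickness. Starts flat on the desk.
- jig: Fixed steel jig. Origin on the desk; x is the feeding direction, from the open end (nearer the robot) to the end stop; z up. Flat bed 240 x 120 mm, top at z = 20 mm, from x = -160 to +80 mm. Two guides 12 mm high stand on it from x = 0 to 60 mm, inner faces at y = +-23 mm. Clamp screw axis at x = 25 mm, y = 0.
- mouth (a point): Middle of the mouth of the guides, on the bed (jig x = -29 mm); same axes as the jig. Flared lead-ins narrow from 74 mm apart here to the guides at jig x = 0. A bracket laid on the bed with its front end short of here is clear of guides and clamp.
- seat (a point): Point on the bed (jig x = -10 mm, z = 20 mm) where the bracket's origin is when it is fully home against the stop; same axes as the jig, the bracket's x along this x.
- stop: Steel end stop fixed on the jig's bed, 46 mm wide, 16 mm high; same frame as the jig, its face towards the feeding side at jig x = 60 mm. Bring the bracket against it gently, below some 25 N.
- clamp: Grey bridge fixed over the guides, carrying the screw; same axes as the jig, origin on the screw's axis near bed level. Posts at y = +-45 mm (18 mm thick), cross bar 26 mm long (x), top 61 mm above the bed, 45 mm of opening below. The screw's round steel foot, 24 mm across, is adjustable on its screw and starts anywhere from 1.4 to 10.2 mm above an 8 mm part on the bed.
- knob_grip (a point): Middle of the knob's upright black grip sleeve, 16 mm across and 40 mm high (this point is 18 mm below its top), standing on an arm 50 mm out from the screw's axis, which is vertical through the clamp's origin. The sleeve spins freely on its pin. x points outward along the arm, z up. The arm's top is 24 mm below this point and 31 mm above the cross bar.
- knob (a joint): Knob angle (rad), grows clockwise seen from above; it sinks 1.91 mm per rad. At 0 the arm points along the jig's x. Force at the sleeve: 2.4 N free (0 to 2 N when paused). The bite comes 0.7 to 5.7 rad after the start and must be felt: within 0.3 rad some 9 N (4 N paused), then slowly rising to 12 N (7 N paused) a quarter turn past the bite. Half a turn extra marks the brass. It stays where left.
- bezel: Brass ring lying flat, 110 mm across, 8 mm high; bystander. Origin: centre of its underside.
- pillar: Upright turned brass pillar, 18 mm across, 56 mm high; bystander. Origin: centre of its underside.
- driver: Screwdriver, 150 mm long, lying on the desk; bystander. Origin: centre of its underside, x along the tool.
- oil: Small amber bottle, 28 mm across, 70 mm high; bystander. Origin: centre of its underside.
- tray: White plastic tray, 110 x 150 x 35 mm; bystander. Origin: centre of its underside.
- blank: Flat brass plate 80 x 50 x 8 mm without a fin; bystander. Origin: centre of its underside.
- pencup: Dark open cup, 72 mm across, 95 mm high; bystander. Origin: centre of its underside.
There are look-alikes about, which are no part of the job. Of the things that look like the bracket, take the one that is nearest to the robot's base at the start.

How it is judged:
On the way, in this order (a step that is already met when the one before it is completed fails the run):
1. the bracket lies on the bed between the guides, against the end stop, not yet clamped (x of bracket in the frame of jig between -0.0135 and -0.006 m and y of bracket in the frame of jig between -0.007 and 0.007 m and z of bracket in the frame of jig between 0.016 and 0.024 m and angle between the x axis of bracket and the x axis of jig, either way round below 0.12 rad and angle between bracket's own z axis and vertical below 0.05 rad and contact force between clamp and bracket below 2 N), for 0.2 s.
2. the screw has bitten on the bracket (contact force between clamp and bracket above 15 N), for 0.05 s.
At the end, for the whole second after the job is handed in: the bracket lies flat on the bed between the guides, its front end within 3.5 mm of the end stop, clamped by the screw with 51 to 70 N (about a quarter turn past the bite, 25 degrees more or less), everything at rest and let go (x of bracket in the frame of jig between -0.0135 and -0.006 m and y of bracket in the frame of jig between -0.007 and 0.007 m and z of bracket in the frame of jig between 0.016 and 0.024 m and angle between the x axis of bracket and the x axis of jig, either way round below 0.12 rad and angle between bracket's own z axis and vertical below 0.05 rad and contact force between clamp and bracket between 51 and 70 N and linear speed of bracket below 0.01 m/s and velocity of joint knob between -0.1 and 0.1 rad/s); the robot touches nothing.
It fails at once if the screw is over-tightened (more than 86 N on the bracket) (contact force between clamp and bracket above 86 N).
It fails at once if the bracket is rammed against the end stop (more than 30 N) (contact force between bracket and stop above 30 N).
It fails at once if a bystander is pushed more than 30 mm (distance of any of bezel, pillar, driver, oil, tray, blank, pencup from where it was at the start of the episode above 0.03 m).
It also fails if it takes over 72 s, if anything falls off the work surface, if the arm or the gripper's body presses on something with over 40 N, if the wrist force passes 120 N, or if a joint passes its speed limit or range.

## Working session

There is one attempt and no reset: what is moved stays moved. The work goes in short steps, Python scripts to look and compute and a tool call to move; the robot and the scene stay as the last step left them, time stands still between calls to the robot, and variables do not carry over. Pictures are saved under pics/ and viewed, about 8 in all and at most 12, crops included, and the job is handed in when it is done.

Besides the shell and the picture viewer there is one more tool, called after ">>>" by a JSON object that holds its "op" and its "data", one argument or row to a line. carry_out: Moves the arm, as the interface text tells. Its arguments: {"type":"object","properties":{"moves":{"type":"array"},"grip":{"type":"number"},"squeeze":{"type":"number"}},"required":["moves"]}

```bash
mkdir -p pics; ls
python3 - <<'E'
from plant import manip
import cv2,numpy as np
s=manip.state();print(s)
for n in("scene","side"):
    p,d=manip.read_camera(n);cv2.imwrite(f"pics/{n}0.png",p);np.savez(f"pics/{n}0.npz",p=p,d=d);c=manip.calibration(n);print(n,c)
print(manip.calibration("wrist"))
E
```

```text
pics
{'time_s': 0.0, 'q': array([-1.65817477e-05,  1.26419978e-01, -4.06093585e-02,  1.40536357e+00,
        1.76439290e-07,  1.57081635e+00]), 'joint_velocities': array([ 0.0017229 ,  0.00021083, -0.00063588,  0.00192935, -0.00025507,
       -0.00151747]), 'joint_efforts': array([-1.88969068e-03, -4.35916471e+01,  3.52923596e+01,  1.73015334e-02,
       -7.00984879e-05, -2.14169546e-05]), 'position': array([ 5.24610871e-01, -8.64682731e-06,  2.30506855e-01]), 'tool_rot': array([ 7.07119499e-01,  7.07093612e-01, -5.64413801e-04, -5.64536617e-04]), 'contact_force': array([-0.01709848, -0.91637981,  0.33356365]), 'ft_torque': array([-0.01028113,  0.00650113, -0.01688836]), 'opening': 0.08535287589176127}
scene {'K': array([[585.0430836 ,   0.        , 315.67619288],
       [  0.        , 585.0430836 , 233.7167269 ],
       [  0.        ,   0.        ,   1.        ]]), 'distortion': array([-0.01530806,  0.        ,  0.        ,  0.        ,  0.        ]), 'R': array([[-0.45219775,  0.8918392 ,  0.01183384],
       [ 0.72478042,  0.37516029, -0.57788243],
       [-0.51981779, -0.2527402 
[... 428 characters left out ...]
     [ 0.02679522,  0.81916085, -0.57293763]]), 't': array([-0.58760415,  0.17365389,  1.38285501])}
{'K': array([[429.71252679,   0.        , 324.52669018],
       [  0.        , 429.71252679, 240.91204669],
       [  0.        ,   0.        ,   1.        ]]), 'distortion': array([-0.09988608,  0.        ,  0.        ,  0.        ,  0.        ]), 'mount': array([[ 2.20950747e-04, -9.57683875e-01, -2.87822075e-01,
         7.32634192e-02],
       [ 9.99999901e-01,  3.22977602e-04, -3.06994231e-04,
        -6.39342170e-04],
       [ 3.86963508e-04, -2.87821979e-01,  9.57683851e-01,
        -1.42915174e-01],
       [ 0.00000000e+00,  0.00000000e+00,  0.00000000e+00,
         1.00000000e+00]])}
```

View pics/scene0.png

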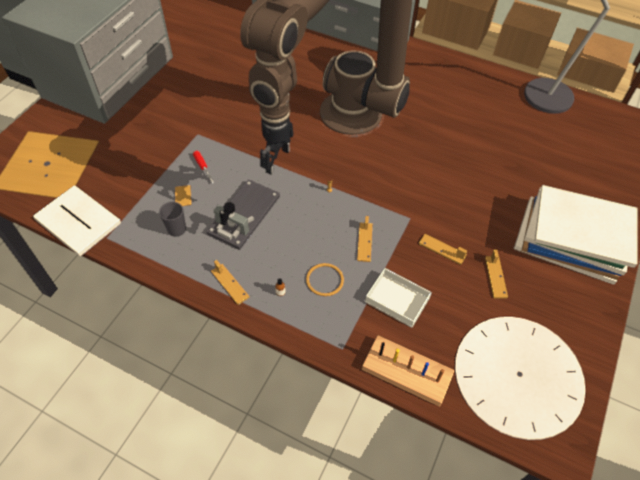

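View pics/side0.png

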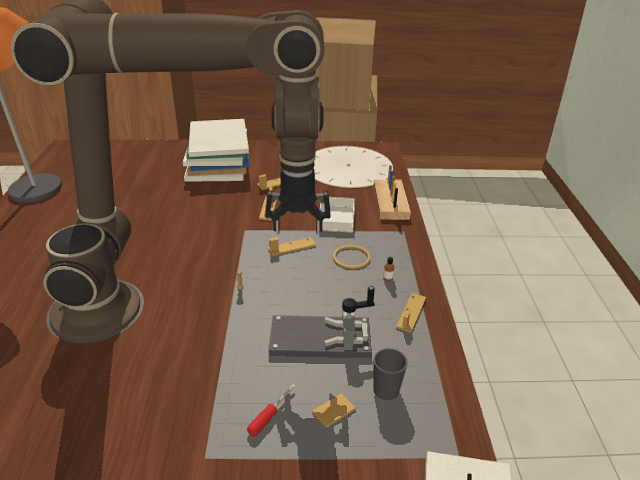

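The scene view shows bracket look-alikes at pixels (365,240), (443,248), (496,275), (229,282) and a short one at (183,195). The jig is at (243,212). I'll measure them from the depth image.

```bash
cat > h.py <<'E'
import numpy as np,cv2
from plant import manip
from scipy.spatial.transform import Rotation as Ro
def cloud(n,d,pose=None):
    c=manip.calibration(n);h,w=d.shape
    u,v=np.meshgrid(np.arange(w),np.arange(h))
    a=cv2.undistortPoints(np.stack([u,v],-1).reshape(-1,1,2).astype(np.float64),c["K"],c["distortion"]).reshape(h,w,2)
    P=np.dstack([a*d[...,None],d])
    if n=="wrist":
        M=c["mount"];p,q=pose;P=P@M[:3,:3].T+M[:3,3];X=P@Ro.from_quat(q).as_matrix().T+p
    else: X=(P-c["t"])@c["R"]
    X[d==0]=np.nan
    return X
def look(n,tag):
    s=manip.state();p,d=manip.read_camera(n);cv2.imwrite(f"pics/{tag}.png",p)
    X=cloud(n,d,(s["position"],s["tool_rot"]));np.savez(f"pics/{tag}.npz",p=p,d=d,X=X);return p,X
E
python3 - <<'E'
from h import *
f=np.load("pics/scene0.npz");p,d=f["p"],f["d"];X=cloud("scene",d)
hsv=cv2.cvtColor(p,cv2.COLOR_BGR2HSV)
m=((hsv[...,0]>12)&(hsv[...,0]<28)&(hsv[...,1]>120)&(hsv[...,2]>110)).astype(np.uint8)
n,l,st,ce=cv2.connectedComponentsWithStats(m)
for i in range(1,n):
    if st[i,4]<40: continue
    k=(l==i); Q=X[k];Q=Q[np.isfinite(Q[:,0])]
    r=cv2.minAreaRect((Q[:,:2]*1000).astype(np.float32))
    print(ce[i].round(),st[i,4],"mean",Q.mean(0).round(3),"zmax",Q[:,2].max().round(3),"rect",np.round(r[0]),np.round(r[1]),round(r[2]),"dist",np.hypot(*Q.mean(0)[:2]).round(3))
for uv in [(300,190),(140,230),(265,185),(228,225),(300,250)]:print(uv,X[uv[1],uv[0]].round(3))
a=p[170:315,150:390];cv2.imwrite("pics/crop0.png",cv2.resize(a,None,fx=3.3,fy=3.3,interpolation=cv2.INTER_CUBIC))
E
```

```text
[476.   4.] 222 mean [-1.416  0.106 -0.345] zmax -0.326 rect [-1400.    86.] [123. 231.] 23 dist 1.42
[518.  37.] 2936 mean [-1.459  0.361 -0.496] zmax 0.004 rect [-1104.   186.] [ 945. 1195.] 87 dist 1.503
[586.   5.] 378 mean [-1.358  0.627 -0.159] zmax -0.139 rect [-1348.   623.] [115. 181.] 30 dist 1.496
[625.  11.] 690 mean [-1.4    0.806 -0.158] zmax -0.14 rect [-1411.   798.] [252. 156.] 10 dist 1.616
[608.  64.] 1874 mean [-1.46   0.85  -0.492] zmax -0.001 rect [-1133.   802.] [ 311. 1234.] 82 dist 1.69
[ 46. 164.] 4509 mean [ 0.704 -0.801  0.004] zmax 0.018 rect [ 697. -806.] [286. 277.] 18 dist 1.066
[330. 186.] 50 mean [0.364 0.092 0.02 ] zmax 0.056 rect [350.  89.] [56. 14.] 9 dist 0.376
[183. 195.] 299 mean [ 0.608 -0.313  0.01 ] zmax 0.098 rect [ 636. -294.] [155.  51.] 37 dist 0.684
[365. 241.] 536 mean [0.503 0.279 0.01 ] zmax 0.051 rect [493. 276.] [162.  41.] 21 dist 0.575
[444. 249.] 655 mean [0.419 0.504 0.01 ] zmax 0.052 rect [410. 499.] [146.  66.] 86 dist 0.655
[497. 276.] 659 mean [0.44  0.675 0.009] zmax 0.048 rect [424. 670.] [176.  51.] 27 dist 0.806
[229. 283.] 637 mean [ 0.82  -0.008  0.011] zmax 0.057 rect [818.  -9.] [142.  43.] 66 dist 0.82
[325. 279.] 309 mean [0.68  0.231 0.007] zmax 0.016 rect [678. 229.] [111. 109.] 6 dist 0.718
[408. 370.] 3261 mean [0.839 0.551 0.03 ] zmax 0.106 rect [825. 549.] [228. 120.] 90 dist 1.004
(300, 190) [ 0.406  0.005 -0.004]
(140, 230) [ 0.779 -0.358 -0.   ]
(265, 185) [ 0.445 -0.103  0.003]
(228, 225) [ 0.647 -0.118  0.016]
(300, 250) [0.621 0.118 0.006]
```

View pics/crop0.png

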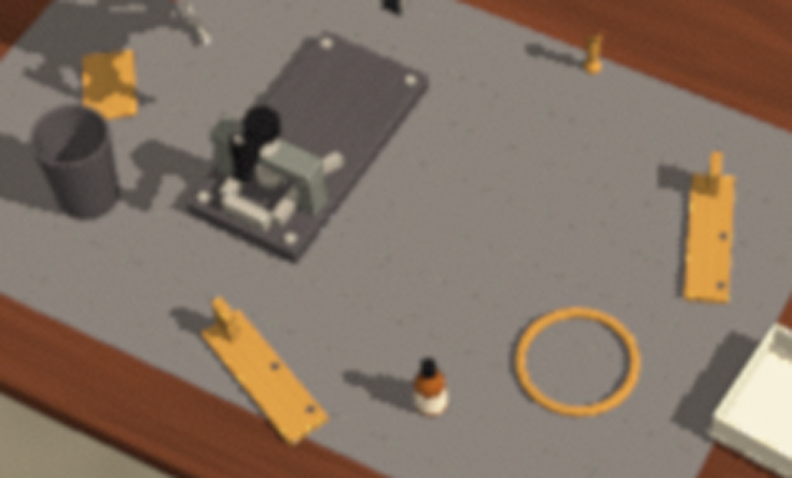

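The one meant is at (365,241), 0.575 m from the base. It has a fin at its rear (upper end in the picture) and a 140 x 40 foot. The others are at 0.655, 0.806 and 0.82 m, and the piece at (183,195) is the finless blank. Next, the jig from the wrist camera.

Run:
```python
from h import *
p,X=look("wrist","w1")
for uv in [(100,100),(320,100),(320,400),(550,100)]:print(uv,X[uv[1],uv[0]].round(4))
```

```text
(100, 100) [ 3.305e-01  8.730e-02 -2.000e-04]
(320, 100) [0.5198 0.0838 0.0007]
(320, 400) [ 0.5189 -0.2101  0.0017]
(550, 100) [ 0.717   0.0874 -0.    ]
```

View pics/w1.png

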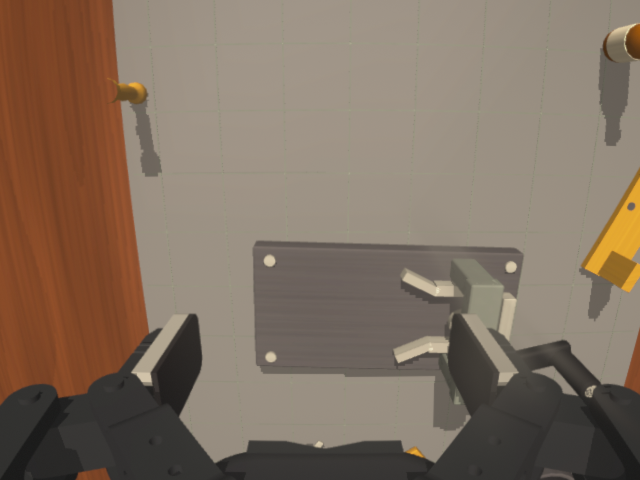

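The wrist view shows the jig bed with corners near (254,241), (521,249) and (254,366). The lead-ins are at (425,285) and (420,350), the bridge is at (475,300), and the arm at (545,355) points along +x, partly hidden by a finger. I'll fit the bed and the bracket numerically.

Run:
```python
from h import *
from scipy.optimize import minimize
f=np.load("pics/w1.npz");X,p=f["X"],f["p"]
hsv=cv2.cvtColor(p,cv2.COLOR_BGR2HSV)
k=(X[...,2]>.013)&(X[...,2]<.0275)&(X[...,0]>.35)&(X[...,1]<-.0)&(X[...,0]<.75)
k[:,:]&=True
l=cv2.connectedComponentsWithStats(k.astype(np.uint8))
L=l[1]==np.argmax(l[2][1:,4])+1
print("box",l[2][np.argmax(l[2][1:,4])+1])
# plane edges via top-face pixels: image boundary projected to z=.02
M=manip.calibration("wrist")
Q=X[L];print(len(Q),Q.mean(0),np.percentile(Q[:,2],[5,50,95]))
r=cv2.minAreaRect((Q[:,:2]*1000).astype(np.float32));print(r)
# screws bright
b=(hsv[...,2]>170)&(hsv[...,1]<40)
n,lb,st,ce=cv2.connectedComponentsWithStats(b.astype(np.uint8))
for i in range(1,n):
    if 30<st[i,4]<400: 
        u,v=ce[i]; print(ce[i].round(1),st[i,4],X[lb==i].mean(0).round(4))
# edges: per column first row of top face (left/far) 
for c in range(270,400,20):
    rows=np.where(L[:,c])[0];print(c,rows[0],rows[-1],X[rows[0]+1,c].round(4),X[rows[-1]-1,c].round(4))
for r_ in (270,300,330):
    cs=np.where(L[r_])[0];print(r_,cs[0],cs[-1],X[r_,cs[0]+1].round(4),X[r_,cs[-1]-1].round(4))
# bridge
for (n) in("scene","side"):
    g=np.load(f"pics/{n}0.npz");Y=cloud(n,g["d"])
    for nm,c0,z0,z1 in [("bar",(.62,-.1),.07,.088),("knob",(.67,-.1),.095,.2),("brk",(.5,.28),.004,.014),("fin",(.5,.28),.02,.06)]:
        m=(np.hypot(Y[...,0]-c0[0],Y[...,1]-c0[1])<.13)&(Y[...,2]>z0)&(Y[...,2]<z1)
        Q=Y[m]; 
        if len(Q)<4: continue
        print(n,nm,len(Q),np.median(Q,0).round(4),Q.min(0).round(3),Q.max(0).round(3))
```

```text
box [  253   243   270   127 24311]
24311 [ 0.5541702  -0.09188304  0.02018056] [0.01876709 0.02018398 0.02159963]
((579.3688354492188, -100.64645385742188), (121.26382446289062, 241.0155029296875), 88.4090347290039)
270 244 365 [ 0.476  -0.0379  0.0162] [ 0.4718 -0.1551  0.0201]
290 245 366 [ 0.4937 -0.0379  0.0191] [ 0.4908 -0.1564  0.0196]
310 245 366 [ 0.5109 -0.0387  0.0165] [ 0.5099 -0.1554  0.021 ]
330 246 367 [ 0.5283 -0.039   0.0185] [ 0.5288 -0.1574  0.0196]
350 246 367 [ 0.5458 -0.0396  0.0163] [ 0.5478 -0.1571  0.02  ]
370 247 368 [ 0.5632 -0.0403  0.0171] [ 0.567  -0.1586  0.0196]
390 247 368 [ 0.5808 -0.0405  0.0165] [ 0.5862 -0.1589  0.0193]
270 253 521 [ 0.4615 -0.0598  0.02  ] [ 0.6985 -0.0599  0.0206]
300 254 462 [ 0.4611 -0.0882  0.0208] [ 0.6474 -0.0888  0.0201]
330 255 449 [ 0.4604 -0.1187  0.0205] [ 0.6382 -0.1193  0.0199]
scene bar 221 [ 0.6497 -0.0856  0.0807] [ 0.629 -0.159  0.07 ] [ 0.665 -0.048  0.088]
scene knob 224 [ 0.6637 -0.0943  0.1205] [ 0.629 -0.119  0.101] [ 0.707 -0.082  0.16 ]
scene brk 1182 [0.5052 0.2783 0.0062] [0.373 0.153 0.004] [0.628 0.405 0.014]
scene fin 51 [0.459  0.262  0.0373] [0.436 0.249 0.02 ] [0.589 0.382 0.051]
side bar 249 [ 0.6447 -0.1344  0.0824] [ 0.631 -0.161  0.07 ] [ 0.658 -0.091  0.088]
side knob 399 [ 0.6673 -0.0999  0.1207] [ 0.63  -0.122  0.103] [ 0.706 -0.085  0.159]
side brk 1310 [0.5065 0.2722 0.0058] [0.372 0.151 0.004] [0.63  0.408 0.014]
side fin 83 [0.4492 0.257  0.0379] [0.437 0.249 0.02 ] [0.461 0.272 0.051]
```

>>> {"op": "carry_out", "data": {
  "moves": [
    {"delta_pos": [0.675,-0.14,0],"turn": -0.617},
    {"delta_pos": [0.675,-0.14,0],"turn": -0.617},
    {"delta_pos": [0.675,-0.14,0],"turn": -0.617},
    {"delta_pos": [0.675,-0.14,0],"turn": -0.617},
    {"delta_pos": [0.675,-0.14,0],"turn": -0.617},
    {"delta_pos": [0.675,-0.14,0],"turn": -0.617},
    {"delta_pos": [0.675,-0.14,0],"turn": -0.617},
    {"delta_pos": [0.675,-0.14,0],"turn": -0.617}
  ]
}}

```text
time_s: 0.95
position: [0.4684, 0.2712, 0.2307]
tool_rot: [0.18, 0.984, -0.0, -0.0]
contact_force: [-0.4, -0.7, 0.3]
opening: 0.0854
```

>>> {"op": "carry_out", "data": {
  "moves": [
    {"delta_pos": [0,0,0],"turn": -0.233},
    {"delta_pos": [0,0,0],"turn": -0.233},
    {"delta_pos": [0,0,0],"turn": -0.233},
    {"delta_pos": [0,0,0],"turn": -0.233},
    {"delta_pos": [0,0,0],"turn": -0.233},
    {"delta_pos": [0,0,0],"turn": -0.233}
  ]
}}

```text
time_s: 1.55
position: [0.4689, 0.2699, 0.231]
tool_rot: [-0.18, 0.984, -0.0, -0.0]
contact_force: [-0.7, 0.1, -0.2]
opening: 0.0854
```

```bash
cat >> h.py <<'E'
def plan(xyz,phi):
    """shift (units of 400mm) and turn (units of 180deg) from the present pose; phi=world angle (deg) of tool y"""
    s=manip.state();R=Ro.from_quat(s["tool_rot"]).as_matrix()
    cur=np.degrees(np.arctan2(R[1,1],R[0,1]));t=-(phi-cur);t=(t+180)%360-180
    print("pos",s["position"].round(4),"phi",cur.round(2),"F",s["contact_force"].round(1),"t",s["time_s"],"-> delta",(R.T@(np.array(xyz)-s["position"])/.4).round(4),"turn",round(t/180,4))
E
python3 - <<'E'
from h import *
p,X=look("wrist","w2")
hsv=cv2.cvtColor(p,cv2.COLOR_BGR2HSV)
near=np.hypot(X[...,0]-.5,X[...,1]-.28)<.12
foot=near&(X[...,2]>.004)&(X[...,2]<.012)&(hsv[...,1]>120)
fin=near&(X[...,2]>.041)&(X[...,2]<.05)
for n,k in(("foot",foot),("fin",fin)):
    l=cv2.connectedComponentsWithStats(k.astype(np.uint8));L=l[1]==np.argmax(l[2][1:,4])+1
    Q=X[L];r=cv2.minAreaRect((Q[:,:2]*1000).astype(np.float32));print(n,len(Q),Q.mean(0).round(4),r)
g=np.load("pics/scene0.npz");
for n in("scene","side"):
    Y=cloud(n,np.load(f"pics/{n}0.npz")["d"]);m=(np.hypot(Y[...,0]-.65,Y[...,1]+.1)<.09)
    for a,b in((.09,.1),(.1,.112),(.112,.125),(.125,.14),(.14,.17)):
        Q=Y[m&(Y[...,2]>a)&(Y[...,2]<b)]
        if len(Q):print(n,a,len(Q),Q.mean(0).round(4),Q.min(0).round(3),Q.max(0).round(3))
E
```

```text
foot 6283 [0.4986 0.2796 0.0082] ((499.4019470214844, 279.88043212890625), (139.64842224121094, 40.078182220458984), 21.486677169799805)
fin 422 [0.447  0.2591 0.0453] ((447.2004699707031, 259.0946044921875), (25.22646713256836, 9.29997444152832), 20.77391242980957)
scene 0.09 1 [ 0.66   -0.0972  0.0907] [ 0.66  -0.097  0.091] [ 0.66  -0.097  0.091]
scene 0.1 39 [ 0.6711 -0.094   0.1087] [ 0.629 -0.117  0.101] [ 0.707 -0.083  0.112]
scene 0.112 119 [ 0.6604 -0.0994  0.1187] [ 0.629 -0.119  0.112] [ 0.707 -0.082  0.125]
scene 0.125 30 [ 0.6794 -0.0933  0.13  ] [ 0.635 -0.114  0.125] [ 0.704 -0.083  0.14 ]
scene 0.14 36 [ 0.6965 -0.0914  0.1519] [ 0.69  -0.099  0.141] [ 0.705 -0.084  0.16 ]
side 0.09 1 [ 0.6473 -0.1074  0.0919] [ 0.647 -0.107  0.092] [ 0.647 -0.107  0.092]
side 0.1 72 [ 0.6646 -0.1065  0.1086] [ 0.63  -0.122  0.103] [ 0.706 -0.086  0.112]
side 0.112 222 [ 0.6587 -0.1034  0.1187] [ 0.63  -0.121  0.112] [ 0.703 -0.088  0.125]
side 0.125 47 [ 0.684  -0.1     0.1309] [ 0.638 -0.122  0.125] [ 0.702 -0.093  0.14 ]
side 0.14 58 [ 0.6938 -0.0947  0.151 ] [ 0.687 -0.102  0.141] [ 0.702 -0.085  0.159]
```

View pics/w2.png

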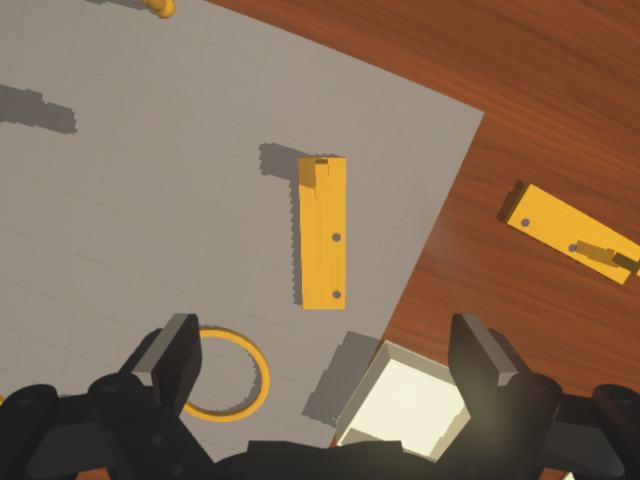

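```bash
python3 -c "
from h import *
plan((.4473,.2593,.015),111.4)"
```

```text
pos [0.4689 0.2699 0.231 ] phi 110.53 F [-0.2  0.5 -0.1] t 1.6 -> delta [ 0.0596 -0.0059  0.5401] turn -0.0048
```

>>> {"op": "carry_out", "data": {
  "moves": [
    {"delta_pos": [0.06,-0.006,0.1],"turn": -0.005},
    {"delta_pos": [0.06,-0.006,0.2],"turn": -0.005},
    {"delta_pos": [0.06,-0.006,0.3],"turn": -0.005},
    {"delta_pos": [0.06,-0.006,0.4],"turn": -0.005},
    {"delta_pos": [0.06,-0.006,0.48],"turn": -0.005},
    {"delta_pos": [0.06,-0.006,0.52],"turn": -0.005},
    {"delta_pos": [0.06,-0.006,0.54],"turn": -0.005},
    {"delta_pos": [0.06,-0.006,0.54],"turn": -0.005}
  ],
  "grip": -1
}}

```text
time_s: 2.4
position: [0.4468, 0.2589, 0.0145]
tool_rot: [-0.187, 0.982, -0.0, -0.001]
contact_force: [0.9, 0.4, 0.3]
opening: 0.0854
```

>>> {"op": "carry_out", "data": {
  "moves": [
    {"delta_pos": [0,0,0],"turn": 0},
    {"delta_pos": [0,0,0],"turn": 0},
    {"delta_pos": [0,0,0],"turn": 0},
    {"delta_pos": [0,0,0],"turn": 0},
    {"delta_pos": [0,0,0],"turn": 0},
    {"delta_pos": [0,0,0],"turn": 0},
    {"delta_pos": [0,0,0],"turn": 0},
    {"delta_pos": [0,0,0],"turn": 0}
  ],
  "grip": 1,
  "squeeze": 40
}}

```text
time_s: 3.2
position: [0.4477, 0.2593, 0.0157]
tool_rot: [-0.187, 0.982, -0.0, 0.0]
contact_force: [-0.4, -1.1, 4.7]
opening: 0.0095
```

```bash
python3 -c "
from h import *
plan((.4585,-.0969,.12),88.4)"
```

```text
pos [0.4477 0.2593 0.0157] phi 111.58 F [-0.4 -1.1  4.7] t 3.2 -> delta [ 0.3022 -0.838  -0.2607] turn 0.1288
```

>>> {"op": "carry_out", "data": {
  "moves": [
    {"delta_pos": [0,0,-0.02],"turn": 0},
    {"delta_pos": [0,0,-0.06],"turn": 0},
    {"delta_pos": [0,0,-0.12],"turn": 0},
    {"delta_pos": [0,0,-0.18],"turn": 0},
    {"delta_pos": [0,0,-0.22],"turn": 0},
    {"delta_pos": [0,0,-0.25],"turn": 0},
    {"delta_pos": [0,0,-0.26],"turn": 0}
  ],
  "grip": 1,
  "squeeze": 80
}}

```text
time_s: 3.9
position: [0.4475, 0.2594, 0.1201]
tool_rot: [-0.187, 0.982, 0.0, 0.0]
contact_force: [0.7, 0.7, -3.2]
opening: 0.0088
```

```bash
python3 -c "
from h import *
plan((.4585,-.0969,.12),88.4)"
```

```text
pos [0.4475 0.2594 0.1201] phi 111.6 F [ 0.7  0.7 -3.2] t 3.9 -> delta [ 3.023e-01 -8.384e-01 -2.000e-04] turn 0.1289
```

>>> {"op": "carry_out", "data": {
  "moves": [
    {"delta_pos": [0.015,-0.042,0],"turn": 0.006},
    {"delta_pos": [0.045,-0.126,0],"turn": 0.02},
    {"delta_pos": [0.08,-0.22,0],"turn": 0.034},
    {"delta_pos": [0.115,-0.32,0],"turn": 0.05},
    {"delta_pos": [0.15,-0.42,0],"turn": 0.065},
    {"delta_pos": [0.185,-0.515,0],"turn": 0.08},
    {"delta_pos": [0.22,-0.61,0],"turn": 0.095},
    {"delta_pos": [0.25,-0.69,0],"turn": 0.107}
  ]
}}

```text
time_s: 4.7
position: [0.455, -0.036, 0.1183]
tool_rot: [-0.019, 1.0, -0.0, -0.001]
contact_force: [0.4, 0.4, -3.5]
opening: 0.0087
```

```bash
python3 -c "
from h import *
plan((.4585,-.0969,.12),88.4)"
```

```text
pos [ 0.455  -0.036   0.1183] phi 92.2 F [ 0.4  0.4 -3.5] t 4.7 -> delta [-0.0029 -0.1524 -0.0042] turn 0.0211
```

>>> {"op": "carry_out", "data": {
  "moves": [
    {"delta_pos": [0,-0.06,0],"turn": 0.01},
    {"delta_pos": [0,-0.11,0],"turn": 0.021},
    {"delta_pos": [0,-0.14,0],"turn": 0.021},
    {"delta_pos": [0,-0.149,0],"turn": 0.021},
    {"delta_pos": [0,-0.149,0],"turn": 0.021},
    {"delta_pos": [0,-0.149,0],"turn": 0.021}
  ]
}}

```text
time_s: 5.3
position: [0.4583, -0.0929, 0.119]
tool_rot: [0.012, 1.0, 0.0, -0.0]
contact_force: [1.3, -0.0, -3.8]
opening: 0.0087
```

Run:
```python
from h import *
plan((.4585,-.0969,.045),88.4)
p,X=look("wrist","w3")
hsv=cv2.cvtColor(p,cv2.COLOR_BGR2HSV)
br=(hsv[...,0]>12)&(hsv[...,0]<28)&(hsv[...,1]>120)&(hsv[...,2]>70)&(np.hypot(X[...,0]-.5,X[...,1]+.1)<.13)
for a,b in((.08,.125),(.04,.2)):
    Q=X[br&(X[...,2]>a)&(X[...,2]<b)]
    if len(Q)>10:
        r=cv2.minAreaRect((Q[:,:2]*1000).astype(np.float32));print(len(Q),Q.mean(0),Q.min(0),Q.max(0),r)
        A=np.c_[Q[:,:2],np.ones(len(Q))];print("plane",np.linalg.lstsq(A,Q[:,2],rcond=None)[0])
p,X=look("side","s3")
```

```text
pos [ 0.4583 -0.0929  0.119 ] phi 88.62 F [ 1.3 -0.  -3.8] t 5.3 -> delta [-0.001  -0.01    0.1851] turn 0.0012
5000 [ 0.47112399 -0.09336311  0.11159924] [ 0.44298812 -0.11300753  0.10388803] [ 0.52517186 -0.07282985  0.12498155] ((484.115234375, -93.38995361328125), (40.00291061401367, 82.10872650146484), 89.14981079101562)
plane [-0.00839021  0.00259587  0.11579443]
8500 [ 0.463885   -0.09351859  0.12619267] [ 0.44298812 -0.15018725  0.10388803] [ 0.52517186 -0.07282985  0.19909358] ((484.00732421875, -111.77727508544922), (77.35688018798828, 82.07707214355469), 89.60717010498047)
plane [-0.21928466 -0.25040524  0.20449798]
```

View pics/w3.png

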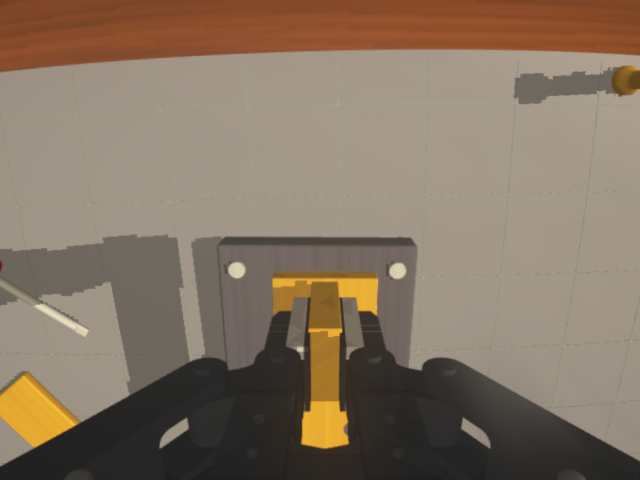

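The bracket is held level with its top at z=0.112. Its rear edge is at row 275 and it is centred over the bed. Setting down.

>>> {"op": "carry_out", "data": {
  "moves": [
    {"delta_pos": [-0.001,-0.01,0.05],"turn": 0.001},
    {"delta_pos": [-0.001,-0.01,0.1],"turn": 0.001},
    {"delta_pos": [-0.001,-0.01,0.15],"turn": 0.001},
    {"delta_pos": [-0.001,-0.01,0.185],"turn": 0.001},
    {"delta_pos": [-0.001,-0.01,0.195],"turn": 0.001},
    {"delta_pos": [-0.001,-0.01,0.2],"turn": 0.001},
    {"delta_pos": [-0.001,-0.01,0.203],"turn": 0.001},
    {"delta_pos": [-0.001,-0.01,0.206],"turn": 0.001}
  ]
}}

```text
time_s: 6.2
position: [0.4594, -0.0977, 0.0377]
tool_rot: [0.014, 1.0, -0.0, 0.001]
contact_force: [0.5, 0.7, -3.2]
opening: 0.0086
```

```bash
python3 -c "
from h import *
plan((.5534,-.0996,.0353),88.4)"
```

```text
pos [ 0.4594 -0.0977  0.0377] phi 88.39 F [ 0.5  0.7 -3.2] t 6.2 -> delta [-0.2351  0.0019  0.0063] turn -0.0
```

>>> {"op": "carry_out", "data": {
  "moves": [
    {"delta_pos": [0,0,0.003],"turn": 0},
    {"delta_pos": [0,0,0.005],"turn": 0},
    {"delta_pos": [0,0,0.006],"turn": 0},
    {"delta_pos": [0,0,0.006],"turn": 0}
  ]
}}

```text
time_s: 6.6
position: [0.4591, -0.0978, 0.0358]
tool_rot: [0.014, 1.0, -0.0, 0.001]
contact_force: [-3.5, 0.5, 6.6]
opening: 0.0088
```

>>> {"op": "carry_out", "data": {
  "moves": [
    {"delta_pos": [-0.01,0,-0.001],"turn": 0},
    {"delta_pos": [-0.025,0,-0.001],"turn": 0},
    {"delta_pos": [-0.04,0.001,-0.001],"turn": 0},
    {"delta_pos": [-0.055,0.001,-0.001],"turn": 0},
    {"delta_pos": [-0.07,0.001,-0.001],"turn": 0},
    {"delta_pos": [-0.085,0.001,-0.001],"turn": 0},
    {"delta_pos": [-0.1,0.001,-0.001],"turn": 0},
    {"delta_pos": [-0.11,0.001,-0.001],"turn": 0}
  ],
  "squeeze": 30
}}

```text
time_s: 7.4
position: [0.5027, -0.0987, 0.0358]
tool_rot: [0.014, 1.0, -0.0, -0.0]
contact_force: [-6.3, 0.1, 6.2]
opening: 0.0089
```

>>> {"op": "carry_out", "data": {
  "moves": [
    {"delta_pos": [-0.01,0,0],"turn": 0},
    {"delta_pos": [-0.025,0,0],"turn": 0},
    {"delta_pos": [-0.04,0,0],"turn": 0},
    {"delta_pos": [-0.055,0,0],"turn": 0},
    {"delta_pos": [-0.07,0,0],"turn": 0},
    {"delta_pos": [-0.085,0,0],"turn": 0},
    {"delta_pos": [-0.098,0,0],"turn": 0},
    {"delta_pos": [-0.103,0,0],"turn": 0}
  ]
}}

```text
time_s: 8.2
position: [0.544, -0.0999, 0.0358]
tool_rot: [0.014, 1.0, -0.0, -0.0]
contact_force: [-6.6, 0.0, 8.3]
opening: 0.0086
```

Run:
```python
from h import *
plan((.5534,-.0996,.0353),88.4)
p,X=look("wrist","w4")
hsv=cv2.cvtColor(p,cv2.COLOR_BGR2HSV)
br=(hsv[...,0]>12)&(hsv[...,0]<28)&(hsv[...,1]>120)&(hsv[...,2]>70)&(np.hypot(X[...,0]-.6,X[...,1]+.1)<.13)&(X[...,2]>.022)&(X[...,2]<.033)
Q=X[br];r=cv2.minAreaRect((Q[:,:2]*1000).astype(np.float32));print(len(Q),Q.mean(0),Q.min(0),Q.max(0),r)
```

```text
pos [ 0.544  -0.0999  0.0358] phi 88.37 F [-6.6  0.   8.3] t 8.2 -> delta [-0.0235  0.0014  0.0013] turn -0.0002
4646 [ 0.55884951 -0.10047395  0.02794108] [ 0.52860142 -0.12005748  0.02200482] [ 0.61069401 -0.07974597  0.03294276] ((569.7987060546875, -100.72957611083984), (40.07905960083008, 81.836181640625), 88.41583251953125)
```

>>> {"op": "carry_out", "data": {
  "moves": [
    {"delta_pos": [-0.004,0.001,0],"turn": 0},
    {"delta_pos": [-0.008,0.001,0],"turn": 0},
    {"delta_pos": [-0.011,0.001,0],"turn": 0},
    {"delta_pos": [-0.013,0.001,0],"turn": 0},
    {"delta_pos": [-0.015,0.001,0],"turn": 0},
    {"delta_pos": [-0.016,0.001,0],"turn": 0},
    {"delta_pos": [-0.017,0.001,0],"turn": 0},
    {"delta_pos": [-0.018,0.001,0],"turn": 0}
  ]
}}

```text
time_s: 9.05
position: [0.5507, -0.0997, 0.0359]
tool_rot: [0.014, 1.0, -0.0, -0.0]
contact_force: [-7.2, 0.7, 7.0]
opening: 0.0088
```

>>> {"op": "carry_out", "data": {
  "moves": [
    {"delta_pos": [-0.0008,0,0],"turn": 0},
    {"delta_pos": [-0.0016,0,0],"turn": 0},
    {"delta_pos": [-0.0024,0,0],"turn": 0},
    {"delta_pos": [-0.003,0,0],"turn": 0}
  ]
}}

```text
time_s: 9.45
position: [0.5519, -0.0997, 0.0358]
tool_rot: [0.014, 1.0, -0.0, -0.0]
contact_force: [-7.0, 0.5, 6.7]
opening: 0.0089
```

>>> {"op": "carry_out", "data": {
  "moves": [
    {"delta_pos": [-0.0008,0,0],"turn": 0},
    {"delta_pos": [-0.0016,0,0],"turn": 0},
    {"delta_pos": [-0.0022,0,0],"turn": 0}
  ]
}}

```text
time_s: 9.75
position: [0.5527, -0.0998, 0.0358]
tool_rot: [0.014, 1.0, -0.0, -0.0]
contact_force: [-6.1, 0.8, 5.9]
opening: 0.0085
```

>>> {"op": "carry_out", "data": {
  "moves": [
    {"delta_pos": [-0.0008,0,0],"turn": 0},
    {"delta_pos": [-0.0016,0,0],"turn": 0},
    {"delta_pos": [-0.002,0,0],"turn": 0}
  ]
}}

```text
time_s: 10.05
position: [0.5533, -0.0998, 0.0358]
tool_rot: [0.014, 1.0, -0.0, -0.0]
contact_force: [-7.7, 0.4, 7.1]
opening: 0.0086
```

>>> {"op": "carry_out", "data": {
  "moves": [
    {"delta_pos": [-0.0008,0,0],"turn": 0},
    {"delta_pos": [-0.0016,0,0],"turn": 0},
    {"delta_pos": [-0.002,0,0],"turn": 0}
  ]
}}

```text
time_s: 10.35
position: [0.5533, -0.0998, 0.0358]
tool_rot: [0.014, 1.0, -0.0, -0.001]
contact_force: [-10.6, 0.6, 9.8]
opening: 0.0085
```

>>> {"op": "carry_out", "data": {
  "moves": [
    {"delta_pos": [-0.0008,0,0],"turn": 0},
    {"delta_pos": [-0.0016,0,0],"turn": 0},
    {"delta_pos": [-0.002,0,0],"turn": 0}
  ]
}}

```text
time_s: 10.65
position: [0.5533, -0.0998, 0.0358]
tool_rot: [0.014, 1.0, -0.0, -0.002]
contact_force: [-13.4, 0.3, 11.9]
opening: 0.009
```

The stop is felt: the position stays at 0.5533 and the push rises from 7 to 13 N. I'll relax it and let go.

>>> {"op": "carry_out", "data": {
  "moves": [
    {"delta_pos": [0.002,0,0],"turn": 0},
    {"delta_pos": [0.003,0,-0.003],"turn": 0}
  ]
}}

```text
time_s: 10.85
position: [0.5534, -0.0997, 0.0363]
tool_rot: [0.014, 1.0, -0.0, -0.001]
contact_force: [-3.4, -0.3, -3.4]
opening: 0.0088
```

>>> {"op": "carry_out", "data": {
  "moves": [
    {"delta_pos": [0,0,0],"turn": 0},
    {"delta_pos": [0,0,0],"turn": 0},
    {"delta_pos": [0,0,0],"turn": 0},
    {"delta_pos": [0,0,0],"turn": 0},
    {"delta_pos": [0,0,-0.05],"turn": 0},
    {"delta_pos": [0,0,-0.15],"turn": 0},
    {"delta_pos": [0,0,-0.27],"turn": 0},
    {"delta_pos": [0,0,-0.39],"turn": 0}
  ],
  "grip": -0.1
}}

```text
time_s: 11.65
position: [0.554, -0.0995, 0.1935]
tool_rot: [0.014, 1.0, 0.0, -0.0]
contact_force: [2.2, -0.8, -0.7]
opening: 0.047
```

Run:
```python
from h import *
p,X=look("wrist","w5")
hsv=cv2.cvtColor(p,cv2.COLOR_BGR2HSV)
br=(hsv[...,0]>12)&(hsv[...,0]<28)&(hsv[...,1]>120)&(hsv[...,2]>70)&(np.hypot(X[...,0]-.6,X[...,1]+.1)<.13)&(X[...,2]>.022)&(X[...,2]<.033)
Q=X[br];r=cv2.minAreaRect((Q[:,:2]*1000).astype(np.float32));print(len(Q),Q.mean(0),Q.min(0),Q.max(0),r)
b=np.array(r[0]) 
p,Y=look("scene","s5")
m=(np.hypot(Y[...,0]-.694,Y[...,1]+.095)<.03)&(Y[...,2]>.13)&(Y[...,2]<.162);Q=Y[m];print(len(Q),Q.mean(0) if len(Q) else 0)
plan((.694,-.093,.19),88.4)
cv2.imwrite("pics/s5c.png",cv2.resize(p[120:270,160:360],None,fx=4,fy=4,interpolation=cv2.INTER_CUBIC))
```

```text
6037 [ 0.5917268  -0.10100463  0.02818509] [ 0.53816831 -0.12252571  0.02494096] [ 0.65356929 -0.07970184  0.03264539] ((595.77978515625, -101.074951171875), (40.204551696777344, 114.64446258544922), 88.3867416381836)
47 [ 0.69731833 -0.09057028  0.1488702 ]
pos [ 0.5576 -0.1002  0.1996] phi 88.38 F [ 1.  -0.1 -0.1] t 11.75 -> delta [-0.3401  0.0276  0.028 ] turn -0.0001
```

View pics/s5c.png

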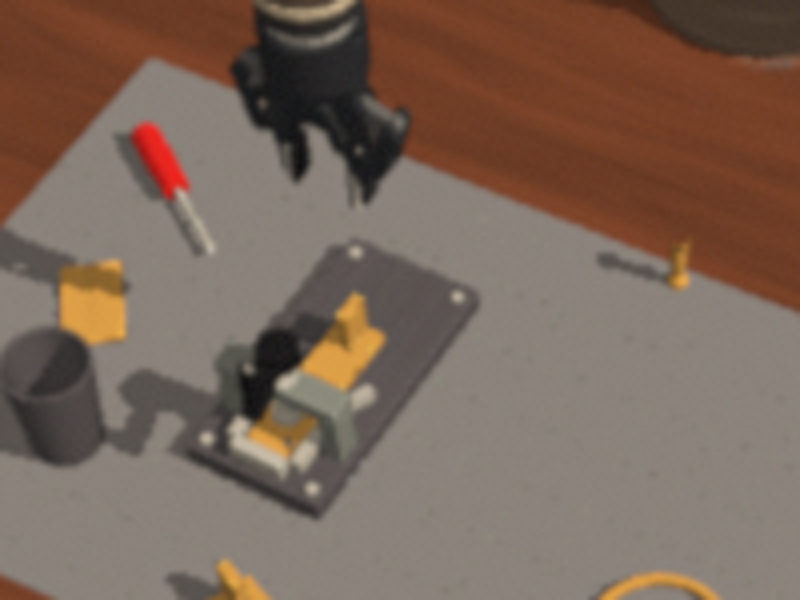

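The crop shows the bracket lying through the guides under the bridge and up to the stop, with its fin at crop (352,320). The knob arm still points about +x. Moving over the sleeve.

>>> {"op": "carry_out", "data": {
  "moves": [
    {"delta_pos": [-0.05,0.005,0],"turn": 0},
    {"delta_pos": [-0.13,0.01,0],"turn": 0},
    {"delta_pos": [-0.22,0.02,0],"turn": 0},
    {"delta_pos": [-0.3,0.028,0],"turn": 0},
    {"delta_pos": [-0.34,0.03,0],"turn": 0},
    {"delta_pos": [-0.34,0.03,0],"turn": 0},
    {"delta_pos": [-0.34,0.03,0],"turn": 0}
  ]
}}

```text
time_s: 12.45
position: [0.6903, -0.0914, 0.1913]
tool_rot: [0.014, 1.0, 0.0, -0.001]
contact_force: [0.4, 1.0, -0.8]
opening: 0.0472
```

Run:
```python
from h import *
plan((.694,-.092,.122),88.4)
p,X=look("wrist","w6")
m=(np.hypot(X[...,0]-.694,X[...,1]+.093)<.022)&(X[...,2]>.115)&(X[...,2]<.165)
Q=X[m];print(len(Q),Q.mean(0) if len(Q) else 0)
```

```text
pos [ 0.6903 -0.0914  0.1913] phi 88.38 F [ 0.4  1.  -0.8] t 12.45 -> delta [-0.0094 -0.0012  0.1732] turn -0.0001
1582 [ 0.68946154 -0.09170635  0.14614512]
```

View pics/w6.png

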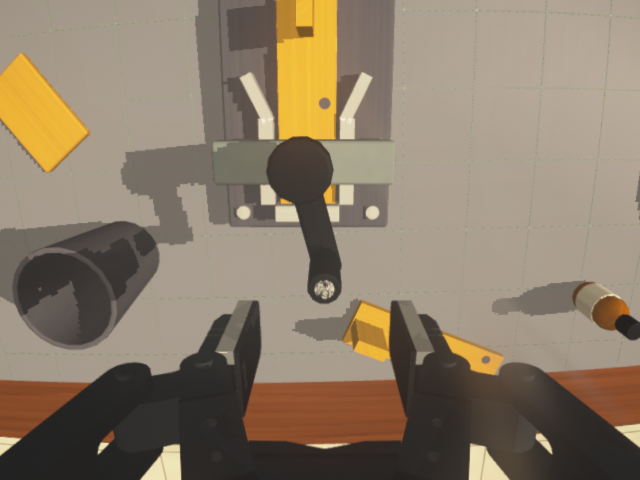

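The sleeve top is at (324,289), the hub at (300,168), and the bracket's front end meets the stop at (307,205). I'll get exact positions.

Run:
```python
from h import *
X=np.load("pics/w6.npz")["X"]
Q=X[270:310,305:345].reshape(-1,3);Q=Q[Q[:,2]>.148];print(len(Q),Q.mean(0),Q[:,:2].min(0),Q[:,:2].max(0))
S=Q[:,:2].mean(0)
Q=X[130:210,260:340].reshape(-1,3);print(np.percentile(Q[:,2],[50,80,95]));z=np.percentile(Q[:,2],80);Q=Q[(Q[:,2]>z-.006)]
r=cv2.minEnclosingCircle((Q[:,:2]*1000).astype(np.float32));print(r,Q.mean(0))
c=np.array([.6444,-.1021]);print(np.hypot(*(S-c)),np.degrees(np.arctan2(*(S-c)[::-1])))
plan((S[0],S[1],.123),88.4)
```

```text
947 [ 0.69153198 -0.09178612  0.15415117] [ 0.68447555 -0.09916045] [ 0.70037863 -0.08402735]
[nan nan nan]
((0.0, 0.0), 0.0) [nan nan nan]
0.048247277944612144 12.343444969658565
pos [ 0.69   -0.0915  0.1918] phi 88.37 F [-1.4 -0.2  1. ] t 12.5 -> delta [-0.004  -0.0006  0.172 ] turn -0.0002<stdin>:6: RuntimeWarning: Mean of empty slice.
  ret = um.true_divide(
```

>>> {"op": "carry_out", "data": {
  "moves": [
    {"delta_pos": [-0.005,0,0.05],"turn": 0},
    {"delta_pos": [-0.005,0,0.1],"turn": 0},
    {"delta_pos": [-0.005,0,0.14],"turn": 0},
    {"delta_pos": [-0.005,0,0.165],"turn": 0},
    {"delta_pos": [-0.005,0,0.172],"turn": 0},
    {"delta_pos": [-0.005,0,0.172],"turn": 0}
  ]
}}

```text
time_s: 13.1
position: [0.6923, -0.0916, 0.1237]
tool_rot: [0.014, 1.0, -0.0, 0.0]
contact_force: [0.5, 0.4, 0.6]
opening: 0.0472
```

>>> {"op": "carry_out", "data": {
  "moves": [
    {"delta_pos": [0,0,0],"turn": 0},
    {"delta_pos": [0,0,0],"turn": 0},
    {"delta_pos": [0,0,0],"turn": 0},
    {"delta_pos": [0,0,0],"turn": 0},
    {"delta_pos": [0,0,0],"turn": 0},
    {"delta_pos": [0,0,0],"turn": 0}
  ],
  "grip": 1,
  "squeeze": 40
}}

```text
time_s: 13.7
position: [0.6932, -0.0917, 0.1244]
tool_rot: [0.014, 1.0, -0.0, 0.001]
contact_force: [0.1, -0.1, 5.5]
opening: 0.0147
```

```bash
cat >> h.py <<'E'
C=np.array([.6444,-.1021]);RAD=.05
def arc(a0,a1,n=8,z0=None,kz=.00191):
    """rows for turning knob arm clockwise from world angle a0 to a1 (deg), relative to commanded pose at a0"""
    R=Ro.from_euler("z",0).as_matrix()
    ph=np.radians(88.4);ex=np.array([-np.sin(ph),np.cos(ph)])*1.0;ey=np.array([np.cos(ph),np.sin(ph)])
    ex=np.array([np.cos(ph+np.pi/2),np.sin(ph+np.pi/2)])
    rows=[]
    for k in range(1,n+1):
        a=np.radians(a0+(a1-a0)*k/n);b=np.radians(a0)
        d=RAD*np.array([np.cos(a)-np.cos(b),np.sin(a)-np.sin(b)])
        rows.append([round(float(d@ex)/.4,4),round(float(d@ey)/.4,4),round((b-a)*kz/.4,4)])
    return rows
def ang():
    s=manip.state();p=s["position"];d=p[:2]-C;F=s["contact_force"];a=np.arctan2(d[1],d[0])
    t=np.array([np.sin(a),-np.cos(a)]);print("pos",p.round(4),"ang",np.degrees(a).round(1),"rad",np.hypot(*d).round(4),"Ft",(F[:2]@t).round(2),"Fr",(F[:2]@d/np.hypot(*d)).round(2),"Fz",F[2].round(1),"t",s["time_s"],"op",s["opening"].round(4))
E
python3 -c "
from h import *
ang()
s=manip.state();import numpy as np
for a in range(12,-360,-40): print(a,arc(a,a-40,8))"
```

```text
Traceback (most recent call last):
  File "h.py", line 36, in ang
    t=np.array([np.sin(a),-np.cos(a)]);print("pos",p.round(4),"ang",np.degrees(a).round(1),"rad",np.hypot(*d).round(4),"Ft",(F[:2]@t).round(2),"Fr",(F[:2]@d/np.hypot(*d)).round(2),"Fz",F[2].round(1),"t",s["time_s"],"op",s["opening"].round(4))
                                                                                                                                                                                                                            ^^^^^^^^^^^^^^^^^^
AttributeError: 'float' object has no attribute 'round'
```

```bash
sed -i 's/s\["opening"\].round(4)/round(s["opening"],4)/' h.py
python3 -c "
from h import *
ang()
for a in range(12,-440,-40): print(a,arc(a,a-40,4))"
```

```text
pos [ 0.6932 -0.0917  0.1244] ang 12.0 rad 0.0499 Ft 0.1 Fr 0.11 Fz 5.5 t 13.7 op 0.0147
12 [[-0.0033, -0.0215, np.float64(0.0008)], [-0.0027, -0.0433, np.float64(0.0017)], [0.0016, -0.0647, np.float64(0.0025)], [0.0095, -0.085, np.float64(0.0033)]]
-28 [[0.0114, -0.0186, np.float64(0.0008)], [0.0258, -0.0349, np.float64(0.0017)], [0.0428, -0.0485, np.float64(0.0025)], [0.0619, -0.059, np.float64(0.0033)]]
-68 [[0.0207, -0.0069, np.float64(0.0008)], [0.0422, -0.0102, np.float64(0.0017)], [0.064, -0.0097, np.float64(0.0025)], [0.0853, -0.0054, np.float64(0.0033)]]
-108 [[0.0203, 0.008, np.float64(0.0008)], [0.0389, 0.0193, np.float64(0.0017)], [0.0552, 0.0337, np.float64(0.0025)], [0.0688, 0.0507, np.float64(0.0033)]]
-148 [[0.0104, 0.0191, np.float64(0.0008)], [0.0174, 0.0398, np.float64(0.0017)], [0.0206, 0.0613, np.float64(0.0025)], [0.0201, 0.0831, np.float64(0.0033)]]
-188 [[-0.0043, 0.0214, np.float64(0.0008)], [-0.0123, 0.0416, np.float64(0.0017)], [-0.0236, 0.0602, np.float64(0.0025)], [-0.038, 0.0766, np.float64(0.0033)]]
-228 [[-0.017, 0.0136, np.float64(0.0008)], [-0.0362, 
[... 220 characters left out ...]
(0.0025)], [-0.082, -0.0241, np.float64(0.0033)]]
-308 [[-0.0163, -0.0144, np.float64(0.0008)], [-0.0299, -0.0314, np.float64(0.0017)], [-0.0404, -0.0506, np.float64(0.0025)], [-0.0473, -0.0712, np.float64(0.0033)]]
-348 [[-0.0033, -0.0215, np.float64(0.0008)], [-0.0027, -0.0433, np.float64(0.0017)], [0.0016, -0.0647, np.float64(0.0025)], [0.0095, -0.085, np.float64(0.0033)]]
-388 [[0.0114, -0.0186, np.float64(0.0008)], [0.0258, -0.0349, np.float64(0.0017)], [0.0428, -0.0485, np.float64(0.0025)], [0.0619, -0.059, np.float64(0.0033)]]
-428 [[0.0207, -0.0069, np.float64(0.0008)], [0.0422, -0.0102, np.float64(0.0017)], [0.064, -0.0097, np.float64(0.0025)], [0.0853, -0.0054, np.float64(0.0033)]]
```

>>> {"op": "carry_out", "data": {
  "moves": [
    {"delta_pos": [-0.0033,-0.0215,0.0008],"turn": 0},
    {"delta_pos": [-0.0027,-0.0433,0.0017],"turn": 0},
    {"delta_pos": [0.0016,-0.0647,0.0025],"turn": 0},
    {"delta_pos": [0.0095,-0.085,0.0033],"turn": 0},
    {"delta_pos": [0.0095,-0.085,0.0033],"turn": 0}
  ]
}}

```text
time_s: 14.2
position: [0.6885, -0.1263, 0.1231]
tool_rot: [0.015, 1.0, -0.0, 0.001]
contact_force: [-0.2, -1.8, 5.2]
opening: 0.015
```

```bash
python3 -c "
from h import *
ang()"
```

```text
pos [ 0.6885 -0.1263  0.1231] ang -28.7 rad 0.0503 Ft 1.64 Fr 0.64 Fz 5.2 t 14.2 op 0.015
```

>>> {"op": "carry_out", "data": {
  "moves": [
    {"delta_pos": [0.0114,-0.0186,0.0008],"turn": 0},
    {"delta_pos": [0.0258,-0.0349,0.0017],"turn": 0},
    {"delta_pos": [0.0428,-0.0485,0.0025],"turn": 0},
    {"delta_pos": [0.0619,-0.059,0.0033],"turn": 0},
    {"delta_pos": [0.0619,-0.059,0.0033],"turn": 0},
    {"delta_pos": [0.0619,-0.059,0.0033],"turn": 0}
  ]
}}

```text
time_s: 14.8
position: [0.6627, -0.1493, 0.1217]
tool_rot: [0.015, 1.0, -0.001, 0.001]
contact_force: [-0.2, -3.0, 7.0]
opening: 0.0149
```

```bash
python3 -c "
from h import *
ang()"
```

```text
pos [ 0.6627 -0.1493  0.1217] ang -68.8 rad 0.0506 Ft 1.22 Fr 2.72 Fz 7.0 t 14.8 op 0.0149
```

>>> {"op": "carry_out", "data": {
  "moves": [
    {"delta_pos": [0.0207,-0.0069,0.0008],"turn": 0},
    {"delta_pos": [0.0422,-0.0102,0.0017],"turn": 0},
    {"delta_pos": [0.064,-0.0097,0.0025],"turn": 0},
    {"delta_pos": [0.0853,-0.0054,0.0033],"turn": 0},
    {"delta_pos": [0.0853,-0.0054,0.0033],"turn": 0},
    {"delta_pos": [0.0853,-0.0054,0.0033],"turn": 0}
  ]
}}

```text
time_s: 15.4
position: [0.628, -0.15, 0.1203]
tool_rot: [0.014, 1.0, -0.001, 0.0]
contact_force: [-3.3, -2.2, 9.1]
opening: 0.015
```

```bash
python3 -c "
from h import *
ang()"
```

```text
pos [ 0.628  -0.15    0.1203] ang -108.9 rad 0.0507 Ft 2.37 Fr 3.14 Fz 9.1 t 15.4 op 0.015
```

Forces so far are small (no bite). Side forces suggest the axis is ~1 mm further toward −x and −y, so I'll correct for that.

>>> {"op": "carry_out", "data": {
  "moves": [
    {"delta_pos": [0.0218,0.0065,0.0004],"turn": 0},
    {"delta_pos": [0.0409,0.0173,0.0012],"turn": 0},
    {"delta_pos": [0.0572,0.0317,0.002],"turn": 0},
    {"delta_pos": [0.0708,0.0487,0.0028],"turn": 0},
    {"delta_pos": [0.0708,0.0487,0.0028],"turn": 0},
    {"delta_pos": [0.0708,0.0487,0.0028],"turn": 0}
  ]
}}

```text
time_s: 16.0
position: [0.6009, -0.1282, 0.1189]
tool_rot: [0.014, 1.0, 0.001, 0.0]
contact_force: [-0.1, 2.9, 7.0]
opening: 0.015
```

```bash
sed -i 's/C=np.array(.*;RAD/C=np.array([.6437,-.1029]);RAD/' h.py; python3 -c "
from h import *
ang()"
```

```text
pos [ 0.6009 -0.1282  0.1189] ang -149.4 rad 0.0497 Ft 2.59 Fr -1.38 Fz 7.0 t 16.0 op 0.015
```

>>> {"op": "carry_out", "data": {
  "moves": [
    {"delta_pos": [0.0104,0.0191,0.0006],"turn": 0},
    {"delta_pos": [0.0174,0.0398,0.0014],"turn": 0},
    {"delta_pos": [0.0206,0.0613,0.0023],"turn": 0},
    {"delta_pos": [0.0201,0.0831,0.0032],"turn": 0}
  ]
}}

```text
time_s: 16.4
position: [0.5943, -0.0977, 0.1179]
tool_rot: [0.015, 1.0, -0.002, 0.001]
contact_force: [1.8, -8.3, 7.0]
opening: 0.0148
```

```bash
python3 -c "
from h import *
ang()"
```

```text
pos [ 0.5943 -0.0977  0.1179] ang 174.0 rad 0.0497 Ft -8.09 Fr -2.64 Fz 7.0 t 16.4 op 0.0148
```

>>> {"op": "carry_out", "data": {
  "moves": [
    {"delta_pos": [0,0,0],"turn": 0},
    {"delta_pos": [0,0,0],"turn": 0}
  ]
}}

```text
time_s: 16.6
position: [0.5944, -0.0968, 0.1178]
tool_rot: [0.014, 1.0, -0.001, 0.001]
contact_force: [1.5, -3.9, 7.8]
opening: 0.0149
```

```bash
python3 -c "
from h import *
ang()
for a in (-188,-208,-228,-248,-268): print(a,arc(a,a-20,4))"
```

```text
pos [ 0.5944 -0.0968  0.1178] ang 172.9 rad 0.0497 Ft -3.74 Fr -1.94 Fz 7.8 t 16.6 op 0.0149
-188 [[-0.0017, 0.0108, np.float64(0.0004)], [-0.0043, 0.0214, np.float64(0.0008)], [-0.0078, 0.0317, np.float64(0.0013)], [-0.0123, 0.0416, np.float64(0.0017)]]
-208 [[-0.0053, 0.0095, np.float64(0.0004)], [-0.0114, 0.0186, np.float64(0.0008)], [-0.0182, 0.0271, np.float64(0.0013)], [-0.0258, 0.0349, np.float64(0.0017)]]
-228 [[-0.0082, 0.0072, np.float64(0.0004)], [-0.017, 0.0136, np.float64(0.0008)], [-0.0264, 0.0192, np.float64(0.0013)], [-0.0362, 0.024, np.float64(0.0017)]]
-248 [[-0.0102, 0.0039, np.float64(0.0004)], [-0.0207, 0.0069, np.float64(0.0008)], [-0.0314, 0.009, np.float64(0.0013)], [-0.0422, 0.0102, np.float64(0.0017)]]
-268 [[-0.0109, 0.0002, np.float64(0.0004)], [-0.0218, -0.0005, np.float64(0.0008)], [-0.0326, -0.0022, np.float64(0.0013)], [-0.0431, -0.0048, np.float64(0.0017)]]
```

Ft is −8 N moving and −3.7 N paused, so the screw has bitten somewhere in the last 40°. I'll back off 40° and re-approach in 10° steps to locate the bite.

>>> {"op": "carry_out", "data": {
  "moves": [
    {"delta_pos": [0.0005,-0.0218,-0.0008],"turn": 0},
    {"delta_pos": [-0.0027,-0.0433,-0.0017],"turn": 0},
    {"delta_pos": [-0.0097,-0.064,-0.0025],"turn": 0},
    {"delta_pos": [-0.0201,-0.0831,-0.0035],"turn": 0},
    {"delta_pos": [-0.0201,-0.0831,-0.0035],"turn": 0},
    {"delta_pos": [-0.0201,-0.0831,-0.0035],"turn": 0}
  ]
}}

```text
time_s: 17.2
position: [0.6014, -0.1291, 0.1189]
tool_rot: [0.014, 1.0, 0.0, 0.001]
contact_force: [2.3, 1.2, 6.6]
opening: 0.0152
```

>>> {"op": "carry_out", "data": {
  "moves": [
    {"delta_pos": [0.006,0.0091,0.0004],"turn": 0},
    {"delta_pos": [0.0104,0.0191,0.0008],"turn": 0}
  ]
}}

```text
time_s: 17.4
position: [0.5981, -0.1226, 0.1188]
tool_rot: [0.014, 1.0, -0.001, 0.001]
contact_force: [4.1, -5.6, 5.4]
opening: 0.0146
```

>>> {"op": "carry_out", "data": {
  "moves": [
    {"delta_pos": [0.0041,0.0101,0.0004],"turn": 0},
    {"delta_pos": [0.007,0.0207,0.0008],"turn": 0}
  ]
}}

```text
time_s: 17.6
position: [0.5954, -0.1147, 0.1185]
tool_rot: [0.015, 1.0, -0.002, 0.001]
contact_force: [3.7, -6.6, 5.5]
opening: 0.0149
```

>>> {"op": "carry_out", "data": {
  "moves": [
    {"delta_pos": [0.0023,0.0106,0.0004],"turn": 0},
    {"delta_pos": [0.0032,0.0215,0.0008],"turn": 0}
  ]
}}

```text
time_s: 17.8
position: [0.5942, -0.1064, 0.1182]
tool_rot: [0.015, 1.0, -0.002, 0.001]
contact_force: [2.7, -6.9, 6.0]
opening: 0.0149
```

>>> {"op": "carry_out", "data": {
  "moves": [
    {"delta_pos": [0.0004,0.0109,0.0004],"turn": 0},
    {"delta_pos": [-0.0005,0.0218,0.0008],"turn": 0}
  ]
}}

```text
time_s: 18.0
position: [0.5943, -0.0979, 0.1179]
tool_rot: [0.015, 1.0, -0.002, 0.001]
contact_force: [1.5, -8.3, 7.5]
opening: 0.0144
```

```bash
python3 -c "
from h import *
ang()"
```

```text
pos [ 0.5943 -0.0979  0.1179] ang 174.3 rad 0.0497 Ft -8.16 Fr -2.32 Fz 7.5 t 18.0 op 0.0144
```

Already about 7 N at −156°, so the bite is earlier than I thought and I have no free-running baseline. I'll back off 120° and feel again while moving.

```bash
python3 -c "
from h import *
f=lambda r:[[float(x) for x in q] for q in r]
print(f(arc(-188,-108,8)));print(f(arc(-108,-68,4)))
for a in (-68,-88,-108,-128,-148): print(a,f(arc(a,a-20,4)))"
```

```text
[[0.0005, -0.0218, -0.0008], [-0.0027, -0.0433, -0.0017], [-0.0097, -0.064, -0.0025], [-0.0201, -0.0831, -0.0033], [-0.0337, -0.1001, -0.0042], [-0.05, -0.1145, -0.005], [-0.0686, -0.1259, -0.0058], [-0.0889, -0.1338, -0.0067]]
[[-0.0214, -0.0043, -0.0008], [-0.0431, -0.0048, -0.0017], [-0.0647, -0.0016, -0.0025], [-0.0853, 0.0054, -0.0033]]
-68 [[0.0102, -0.0039, 0.0004], [0.0207, -0.0069, 0.0008], [0.0314, -0.009, 0.0013], [0.0422, -0.0102, 0.0017]]
-88 [[0.0109, -0.0002, 0.0004], [0.0218, 0.0005, 0.0008], [0.0326, 0.0022, 0.0013], [0.0431, 0.0048, 0.0017]]
-108 [[0.0103, 0.0035, 0.0004], [0.0203, 0.008, 0.0008], [0.0298, 0.0132, 0.0013], [0.0389, 0.0193, 0.0017]]
-128 [[0.0085, 0.0068, 0.0004], [0.0163, 0.0144, 0.0008], [0.0235, 0.0226, 0.0013], [0.0299, 0.0314, 0.0017]]
-148 [[0.0056, 0.0093, 0.0004], [0.0104, 0.0191, 0.0008], [0.0144, 0.0293, 0.0013], [0.0174, 0.0398, 0.0017]]
```

>>> {"op": "carry_out", "data": {
  "moves": [
    {"delta_pos": [0.0005,-0.0218,-0.001],"turn": 0},
    {"delta_pos": [-0.0027,-0.0433,-0.002],"turn": 0},
    {"delta_pos": [-0.0097,-0.064,-0.003],"turn": 0},
    {"delta_pos": [-0.0201,-0.0831,-0.004],"turn": 0},
    {"delta_pos": [-0.0337,-0.1001,-0.005],"turn": 0},
    {"delta_pos": [-0.05,-0.1145,-0.006],"turn": 0},
    {"delta_pos": [-0.0686,-0.1259,-0.0068],"turn": 0},
    {"delta_pos": [-0.0889,-0.1338,-0.0075],"turn": 0}
  ]
}}

```text
time_s: 18.8
position: [0.627, -0.15, 0.1202]
tool_rot: [0.014, 1.0, 0.0, -0.001]
contact_force: [-3.0, 2.0, 6.9]
opening: 0.0147
```

>>> {"op": "carry_out", "data": {
  "moves": [
    {"delta_pos": [-0.0214,-0.0043,-0.0008],"turn": 0},
    {"delta_pos": [-0.0431,-0.0048,-0.0017],"turn": 0},
    {"delta_pos": [-0.0647,-0.0016,-0.0025],"turn": 0},
    {"delta_pos": [-0.0853,0.0054,-0.0033],"turn": 0},
    {"delta_pos": [-0.0853,0.0054,-0.0033],"turn": 0}
  ]
}}

```text
time_s: 19.3
position: [0.6623, -0.1495, 0.1216]
tool_rot: [0.014, 1.0, -0.001, -0.0]
contact_force: [1.5, -1.6, 6.8]
opening: 0.0147
```

>>> {"op": "carry_out", "data": {
  "moves": [
    {"delta_pos": [0.0102,-0.0039,0.0004],"turn": 0},
    {"delta_pos": [0.0207,-0.0069,0.0008],"turn": 0},
    {"delta_pos": [0.0314,-0.009,0.0013],"turn": 0},
    {"delta_pos": [0.0422,-0.0102,0.0017],"turn": 0}
  ]
}}

```text
time_s: 19.7
position: [0.6453, -0.1529, 0.121]
tool_rot: [0.014, 1.0, -0.0, 0.001]
contact_force: [2.5, 0.5, 5.4]
opening: 0.0146
```

>>> {"op": "carry_out", "data": {
  "moves": [
    {"delta_pos": [0.0109,-0.0002,0.0004],"turn": 0},
    {"delta_pos": [0.0218,0.0005,0.0008],"turn": 0},
    {"delta_pos": [0.0326,0.0022,0.0013],"turn": 0},
    {"delta_pos": [0.0431,0.0048,0.0017],"turn": 0}
  ]
}}

```text
time_s: 20.1
position: [0.6281, -0.1504, 0.1203]
tool_rot: [0.014, 1.0, -0.0, 0.001]
contact_force: [2.8, 0.9, 4.7]
opening: 0.0144
```

>>> {"op": "carry_out", "data": {
  "moves": [
    {"delta_pos": [0.0103,0.0035,0.0004],"turn": 0},
    {"delta_pos": [0.0203,0.008,0.0008],"turn": 0},
    {"delta_pos": [0.0298,0.0132,0.0013],"turn": 0},
    {"delta_pos": [0.0389,0.0193,0.0017],"turn": 0}
  ]
}}

```text
time_s: 20.5
position: [0.6128, -0.142, 0.1196]
tool_rot: [0.014, 1.0, 0.0, 0.001]
contact_force: [3.1, 0.6, 4.1]
opening: 0.0147
```

>>> {"op": "carry_out", "data": {
  "moves": [
    {"delta_pos": [0.0085,0.0068,0.0004],"turn": 0},
    {"delta_pos": [0.0163,0.0144,0.0008],"turn": 0},
    {"delta_pos": [0.0235,0.0226,0.0013],"turn": 0},
    {"delta_pos": [0.0299,0.0314,0.0017],"turn": 0}
  ]
}}

```text
time_s: 20.9
position: [0.601, -0.1289, 0.1189]
tool_rot: [0.014, 1.0, 0.0, 0.001]
contact_force: [5.5, 1.0, 5.3]
opening: 0.0149
```

>>> {"op": "carry_out", "data": {
  "moves": [
    {"delta_pos": [0.0056,0.0093,0.0004],"turn": 0},
    {"delta_pos": [0.0104,0.0191,0.0008],"turn": 0},
    {"delta_pos": [0.0144,0.0293,0.0013],"turn": 0},
    {"delta_pos": [0.0174,0.0398,0.0017],"turn": 0}
  ]
}}

```text
time_s: 21.3
position: [0.5951, -0.1145, 0.1185]
tool_rot: [0.015, 1.0, -0.002, 0.001]
contact_force: [7.3, -5.5, 4.1]
opening: 0.0146
```

```bash
python3 -c "
from h import *
ang()"
```

```text
pos [ 0.5951 -0.1145  0.1185] ang -166.6 rad 0.0499 Ft -7.07 Fr -5.8 Fz 4.1 t 21.3 op 0.0146
```

Free running reads 2.0–2.5 N down to −149°, then about 7 N at −157° and −167°, so the bite is at about −152° and the target is about −242°.

```bash
python3 -c "
from h import *
f=lambda r:[[float(x) for x in q] for q in r]
print(f(arc(-168,-228,8)));print(f(arc(-228,-243,3)))"
```

```text
[[0.0028, 0.0161, 0.0006], [0.0035, 0.0324, 0.0013], [0.002, 0.0487, 0.0019], [-0.0016, 0.0647, 0.0025], [-0.0072, 0.08, 0.0031], [-0.0148, 0.0945, 0.0038], [-0.0242, 0.1079, 0.0044], [-0.0353, 0.1199, 0.005]]
[[-0.0082, 0.0072, 0.0004], [-0.017, 0.0136, 0.0008], [-0.0264, 0.0192, 0.0013]]
```

>>> {"op": "carry_out", "data": {
  "moves": [
    {"delta_pos": [0.0018,0.0161,0.0006],"turn": 0},
    {"delta_pos": [0.0023,0.0324,0.0012],"turn": 0},
    {"delta_pos": [0.0008,0.0487,0.0018],"turn": 0},
    {"delta_pos": [-0.0028,0.0647,0.0025],"turn": 0},
    {"delta_pos": [-0.0084,0.08,0.0031],"turn": 0},
    {"delta_pos": [-0.016,0.0945,0.0037],"turn": 0},
    {"delta_pos": [-0.0254,0.1079,0.0043],"turn": 0},
    {"delta_pos": [-0.0365,0.1199,0.005],"turn": 0}
  ]
}}

```text
time_s: 22.1
position: [0.6081, -0.0679, 0.1165]
tool_rot: [0.015, 1.0, -0.003, -0.002]
contact_force: [-5.9, -7.5, 12.1]
opening: 0.0146
```

```bash
python3 -c "
from h import *
ang()"
```

```text
pos [ 0.6081 -0.0679  0.1165] ang 135.5 rad 0.05 Ft -9.46 Fr -1.03 Fz 12.1 t 22.1 op 0.0146
```

>>> {"op": "carry_out", "data": {
  "moves": [
    {"delta_pos": [-0.0082,0.0072,0.0002],"turn": 0},
    {"delta_pos": [-0.017,0.0136,0.0004],"turn": 0},
    {"delta_pos": [-0.0264,0.0192,0.0006],"turn": 0}
  ]
}}

```text
time_s: 22.4
position: [0.6179, -0.0601, 0.1161]
tool_rot: [0.015, 1.0, -0.002, -0.002]
contact_force: [-8.0, -5.9, 12.2]
opening: 0.0147
```

>>> {"op": "carry_out", "data": {
  "moves": [
    {"delta_pos": [0,0,0],"turn": 0},
    {"delta_pos": [0,0,0],"turn": 0},
    {"delta_pos": [0,0,0],"turn": 0}
  ]
}}

```text
time_s: 22.7
position: [0.6183, -0.0598, 0.1161]
tool_rot: [0.015, 1.0, -0.002, -0.002]
contact_force: [-5.9, -4.6, 11.3]
opening: 0.0148
```

```bash
python3 -c "
from h import *
ang()
f=lambda r:[[float(x) for x in q] for q in r]
print(f(arc(-243,-255,3)))"
```

```text
pos [ 0.6183 -0.0598  0.1161] ang 120.5 rad 0.0501 Ft -7.42 Fr -0.96 Fz 11.3 t 22.7 op 0.0148
[[-0.0078, 0.0039, 0.0003], [-0.0159, 0.0073, 0.0007], [-0.0241, 0.01, 0.001]]
```

Paused force is 7.4 N at −239.5°, about 87° past the bite, which matches the quoted 7 N. I'll turn a few degrees more, relax, open slightly (hub close by) and lift.

>>> {"op": "carry_out", "data": {
  "moves": [
    {"delta_pos": [-0.0035,0.0018,0],"turn": 0},
    {"delta_pos": [-0.009,0.0045,0],"turn": 0},
    {"delta_pos": [-0.009,0.0045,0],"turn": 0}
  ]
}}

```text
time_s: 23.0
position: [0.6213, -0.0581, 0.116]
tool_rot: [0.015, 1.0, -0.002, -0.003]
contact_force: [-8.0, -5.0, 12.2]
opening: 0.0144
```

```bash
python3 -c "
from h import *
ang()"
```

```text
pos [ 0.6213 -0.0581  0.116 ] ang 116.5 rad 0.0501 Ft -9.46 Fr -0.92 Fz 12.2 t 23.0 op 0.0144
```

>>> {"op": "carry_out", "data": {
  "moves": [
    {"delta_pos": [0.003,-0.0015,-0.001],"turn": 0},
    {"delta_pos": [0.005,-0.0025,-0.001],"turn": 0}
  ]
}}

```text
time_s: 23.2
position: [0.6205, -0.0585, 0.1161]
tool_rot: [0.015, 1.0, -0.001, -0.002]
contact_force: [-1.7, -3.1, 6.8]
opening: 0.0149
```

```bash
python3 -c "
from h import *
ang()"
```

```text
pos [ 0.6205 -0.0585  0.1161] ang 117.6 rad 0.0501 Ft -2.93 Fr -1.99 Fz 6.8 t 23.2 op 0.0149
```

>>> {"op": "carry_out", "data": {
  "moves": [
    {"delta_pos": [0,0,0],"turn": 0},
    {"delta_pos": [0,0,0],"turn": 0},
    {"delta_pos": [0,0,0],"turn": 0},
    {"delta_pos": [0,0,0],"turn": 0},
    {"delta_pos": [0,0,0],"turn": 0}
  ],
  "grip": 0.34
}}

```text
time_s: 23.7
position: [0.6222, -0.0573, 0.1157]
tool_rot: [0.014, 1.0, 0.0, -0.0]
contact_force: [-0.4, 0.8, -0.2]
opening: 0.0283
```

>>> {"op": "carry_out", "data": {
  "moves": [
    {"delta_pos": [0,0,-0.02],"turn": 0},
    {"delta_pos": [0,0,-0.06],"turn": 0},
    {"delta_pos": [0,0,-0.12],"turn": 0},
    {"delta_pos": [0,0,-0.19],"turn": 0},
    {"delta_pos": [0,0,-0.25],"turn": 0},
    {"delta_pos": [0.1,0,-0.25],"turn": 0},
    {"delta_pos": [0.18,0,-0.25],"turn": 0},
    {"delta_pos": [0.2,0,-0.25],"turn": 0}
  ]
}}

```text
time_s: 24.5
position: [0.5401, -0.0551, 0.2176]
tool_rot: [0.014, 1.0, -0.0, 0.0]
contact_force: [-0.2, -0.9, 1.0]
opening: 0.0282
```

Run:
```python
from h import *
ang()
p,X=look("wrist","w7")
hsv=cv2.cvtColor(p,cv2.COLOR_BGR2HSV)
br=(hsv[...,0]>12)&(hsv[...,0]<28)&(hsv[...,1]>120)&(hsv[...,2]>70)&(np.hypot(X[...,0]-.6,X[...,1]+.1)<.13)&(X[...,2]>.022)&(X[...,2]<.034)
Q=X[br];r=cv2.minAreaRect((Q[:,:2]*1000).astype(np.float32));print(len(Q),Q.mean(0),Q.min(0),Q.max(0),r)
m=(np.hypot(X[...,0]-.6205,X[...,1]+.0585)<.03)&(X[...,2]>.138)&(X[...,2]<.16);Q=X[m]
if len(Q):print(len(Q),Q.mean(0),Q.min(0),Q.max(0));d=Q.mean(0)[:2]-C;print(np.degrees(np.arctan2(d[1],d[0])),np.hypot(*d))
```

```text
pos [ 0.5401 -0.0551  0.2176] ang 155.2 rad 0.1141 Ft -0.95 Fr -0.2 Fz 1.0 t 24.5 op 0.0282
4170 [ 0.58574959 -0.09905383  0.02814935] [ 0.53841742 -0.122129    0.02205275] [ 0.65441824 -0.07938943  0.03360437] ((596.0989990234375, -101.19281768798828), (40.49421691894531, 115.47981262207031), 88.23245239257812)
637 [ 0.61746918 -0.05912341  0.14486121] [ 0.61106771 -0.0666857   0.13804276] [ 0.62699447 -0.05162966  0.1477052 ]
120.92993122266179 0.051033772517866276
```

View pics/w7.png

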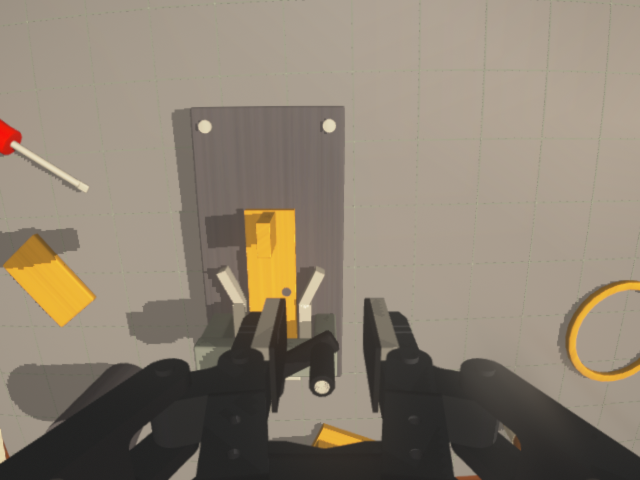

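The wrist view shows the bracket straight in the guides, with its rear edge at row 210. The sleeve is free at (321,385), nothing is touched, and the bystanders are in place. Handing in.

```bash
python3 -c "
from plant import manip
print(manip.job_done())"
```

```text
the job is handed in; nothing more can be done
None
```

The bracket is clamped in the jig and the job is handed in, with about 24.5 of the 72 s used. No verdict was reported.

- **Feeding:** I took the bracket nearest the base (0.575 m away) and set it on the bed short of the guide mouth. I slid it in until the stop was felt, adding about 6 N to the roughly 7 N of sliding friction. After release its origin measured at jig x of about −11 mm, which is in range. It was unchanged after clamping and lay about 0.2° off the jig axis.
- **Clamping:** The first bite reading was ambiguous because I had only felt paused forces. I backed the screw off and felt it again while moving. Force was 2.0–2.5 N running free, then jumped to about 7 N, which puts the bite about 164° after the start. I stopped about 90° past that.
- **Last checks:** Paused force was 7.4 N, against the 7 N quoted for a quarter turn. The picture put the knob within about 2° of where I left it. The gripper is clear and touches nothing. The bystanders I could see in the last picture looked in place, but I did not measure them.
- **Disagreement:** Force while turning at the end was only about 10 N, against the quoted 12 N. I trusted the bite angle and the paused force instead. If the moving force is the better guide, the clamp may be at the low end of its range, or slightly under 51 N.

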